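Scan the red roof of a model as the turntable coasts

TASK

Lift the scanning wand out of its stand, give the turntable a gentle push (the blue post on its rim is there for that) so that it turns by itself, either way round, and then, with nothing touching the turntable, keep the upright wand's tip about 3 cm above the middle of the red roof as it travels round, for 4 seconds without a break, before it has slowed to one turn in ten seconds. Do not touch the white model, never spin the turntable faster than a turn in two seconds, and leave the other things on the table alone. Finish while still holding the wand, motionless, with its tip lifted a good 10 cm above the height of the roof.

Things in the scene. Friction and masses are not known exactly. Their poses are not given: they have to be found in the camera images.
- wand: cordless scanning wand, 145 mm long, 120 g, upright in its stand. Origin at the centre of its tip (lower end), z up along it. From the tip: white round nose 16 mm across up to 70 mm (lowest 8 mm blue, 12 mm across), then a black square grip 26 x 26 mm, 70 to 145 mm, faces along x and y. In the stand its shoulder (70 mm) rests on the top, tip 10 mm above the table; it lifts straight out
- wand_stand: fixed grey block, 80 x 80 x 80 mm, with a 21 mm vertical hole through its centre that takes the wand's nose. Origin at the centre of its underside. It stands to the left or the right of the turntable
- turntable_base: fixed dark steel foot of the turntable, 200 mm across, 30 mm high. Origin at the centre of its underside, on the turntable's upright axis
- turntable (a joint): disc angle, rad, about the upright axis, anticlockwise from above, no stops; at 0 the post is towards world +x. Plywood disc 280 mm across, 16 mm thick, top 48 mm above the table. Low-friction bearing: nominal inertia of all that turns 0.0067 kg m2 (0.7 to 1.4 times this), drag 0.0005 N m s/rad plus dry friction 0.0003 N m: it coasts for some ten seconds
- post (a point): centre of the upright blue push post on the disc: 20 mm across, 50 mm high (top 98 mm above the table), 122 mm from the axis. This point is 82 mm above the table. No part of the model is within 50 mm of the post, or farther than 104 mm from the axis
- roof (a point): centre of the top of the red roof, 36 x 36 mm, flat and level, 98 mm above the table, 75 mm from the axis, 150 degrees anticlockwise from the post. Its x and y axes turn with the disc, z up
- model: white foam-board model glued on the disc: a square tower with the red roof, the tallest part (50 mm above the disc), and three lower blocks of up to 36 mm. Origin on the axis at the disc's top, x towards the post, z up
- glue_bottle: white glue bottle with orange cap, 64 mm across, 160 mm high, standing beyond the turntable; origin at the centre of its underside. A bystander
- foam_block: white foam block 60 x 50 x 50 mm, beyond the turntable; origin at the centre of its underside. A bystander
- foam_bar: white foam bar 50 x 110 x 40 mm, on the right; origin at the centre of its underside. A bystander
- pencil_pot: fixed red pencil pot 72 mm across, 90 mm high, pencils reaching 150 mm high and 35 mm out from its middle, on the other side of the turntable from the stand; origin at the centre of its underside. A bystander
Not all that is in view belongs to the job. Of the things shaped like the wand, the black one is meant.

How it is judged:
By the outcome, as a careful person would: the job done as asked, in the order asked, and still so for the second after the job is handed in, while the arm keeps its last pose, push and grip.
It also fails if it takes over 51 s, if anything falls off the work surface, if the arm or the gripper's body presses on something with over 40 N, if the wrist force passes 120 N, or if a joint passes its speed limit or range.

ROBOT

A 6-joint arm with a two-finger parallel gripper is mounted at the origin on the work surface. World frame = base frame: x ahead of the robot, y to its left, z up, the work surface at z = 0. Lengths are in m, angles in rad, forces in N, time in s.
With the tool pointing down it reaches from about 0.225 to 0.875 m from the base axis. Payload 3.4 kg.
Tool frame: the origin (TCP) lies at the very end of the fingers, on their centre line; the grasp point (between the pads) lies 19 mm behind it (manip.grasp_offset is the distance from the TCP to the grasp point, in m); x points along the fingers, y is the direction in which the jaws open and shut, and the axes are right-handed (so a half turn about x gives the same grasp; the last joint's range is limited). The gripper opens to 85 mm and grips with 20 to 120 N. Pads are 22 mm wide; open, the fingers measure 114 mm over their backs; the gripper's body (76 mm by 85 mm) begins 54 mm behind the grasp point. The pads swing forward as they close: fully open they stand 13 mm farther back than shut.
Start: joints at [1.036, 0.276, 1.505, -0, 1.361, -0.121], TCP at [0.231, 0.526, 0.231] pointing down, gripper open.
Joint ranges: [-2.89, 2.89], [-0.75, 2.08], [0.22, 2.7], [-1.18, 4.32], [0.11, 2.71], [-2.7, 2.7]. Speed limits (rad/s): [2.57, 2.57, 3.14, 3.14, 3.14, 3.14].

INTERFACE

Orientations are given as a unit quaternion [w, x, y, z].
In Python, from rig import manip gives the robot as it stands.
- The arm moves only by the tool step_arm, never from a script. Its argument "increments" is a list of rows, each an object with "grip": the opening, from 0 (shut) to 1 (fully open); "delta_pos": the shift along the world's x, y, z in m, a list of three; "twist": the turn about the world's z in degrees. A call has 1 to 10 rows; each row shifts and turns the commanded pose from where the row before left it; what a row does not reach is not made up. A row lasts 1/12 s, in which the tool goes at most 41.7 mm and 7.16 degrees, less where a joint would pass 70% of its speed; a pose out of reach is approached as far as the arm can. A call with a gripper value outside its range is refused whole. The fingers move at their own pace and stop on an object; "force" is the grip in N (left out, the last holds). Time passes only in rows, so rows that do not move let the fingers close. It gives the time, the measured TCP pose, the force and the opening at its end, in the units of the state.
- manip.get_state(): the state, without advancing time (a new reading comes with each control period).
- manip.get_image(name): name is "scene" or "top" or "wrist"; returns a dict with "img" (480x640x3 uint8, red, green, blue), "fx", "fy", "cx", "cy" (pixels), "rvec" (rotation vector, rad) and "tvec" (3), from world to camera coordinates, as OpenCV has them; the wrist camera has in their place "mount" (4x4, takes a point from camera to tool coordinates, whose origin is the TCP and whose axes are the tool frame's). Camera axes: x right, y down, z forward; pixel columns grow to the right and rows downward; lengths in m; the calibration is good to about 2 mm. The wrist camera is an equidistant fisheye: a pixel r from the principal point sees the ray r / f radians off the axis. A picture is of the moment at which its call begins: read the wrist's pose just before it. There is no depth.
- manip.sign_off(): hands the job in, once; it reports no verdict.
The state is a dict: "clock": time; "qpos": joint angles; "qd": joint speeds; "effort": joint torques, N m; "position": TCP position; "ee_rot": TCP orientation; "contact_force": force on the tool from outside, world axes, zero at the start; "moment": the same for the moment, N m; "width": finger opening in m.
Only numpy, scipy, OpenCV 4.12 (cv2) and the standard library are available. Lean on these libraries where they do the work, as an engineer would, in place of code of your own. Each camera call takes 0.05 s, during which the arm holds its last target. There are 200 camera calls.

## Working session

There is one attempt and no reset: what is moved stays moved. The work goes in short steps, Python scripts to look and compute and a tool call to move; the robot and the scene stay as the last step left them, time stands still between calls to the robot, and variables do not carry over. Pictures are saved under pics/ and viewed, about 8 in all and at most 12, crops included, and the job is handed in when it is done.

Besides the shell and the picture viewer there is one more tool, called after "Request:" as name(argument=value, ...), one argument or row to a line, values as JSON. step_arm: Moves the arm, as the interface text tells. Its arguments: {"type":"object","properties":{"increments":{"type":"array"},"force":{"type":"number"}},"required":["increments"]}

```bash
ls; mkdir -p pics; python3 - <<'E'
from rig import manip
import cv2,numpy as np
s=manip.get_state(); print({k:np.round(v,3).tolist() for k,v in s.items()}, manip.grasp_offset)
for n in ("top","scene"):
    d=manip.get_image(n); cv2.imwrite(f"pics/{n}0.png",d["img"][:,:,::-1]); print(n,{k:np.round(v,4).tolist() for k,v in d.items() if k!="img"})
E
```

```text
pics
{'clock': 0.0, 'qpos': [1.036, 0.277, 1.506, 0.0, 1.361, -0.121], 'qd': [0.0, 0.001, -0.002, 0.001, -0.001, 0.0], 'effort': [-0.002, -41.677, -24.58, -0.001, 0.011, -0.0], 'position': [0.231, 0.526, 0.23], 'ee_rot': [0.692, 0.145, 0.692, -0.146], 'contact_force': [-1.06, 0.691, 0.854], 'moment': [0.014, -0.02, 0.015], 'width': 0.085} 0.0187
top {'fx': 530.6473, 'fy': 530.6473, 'cx': 320.918, 'cy': 233.1931, 'rvec': [2.1851, -2.0051, 0.2312], 'tvec': [-0.0839, 0.6008, 1.0415]}
scene {'fx': 623.9364, 'fy': 623.9364, 'cx': 314.4922, 'cy': 233.952, 'rvec': [2.0365, 1.6119, -0.5339], 'tvec': [-0.1119, -0.4045, 1.7009]}
```

View pics/top0.png

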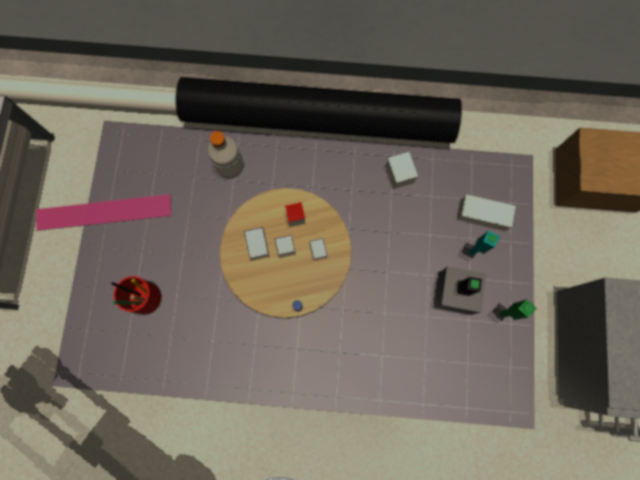

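View pics/scene0.png

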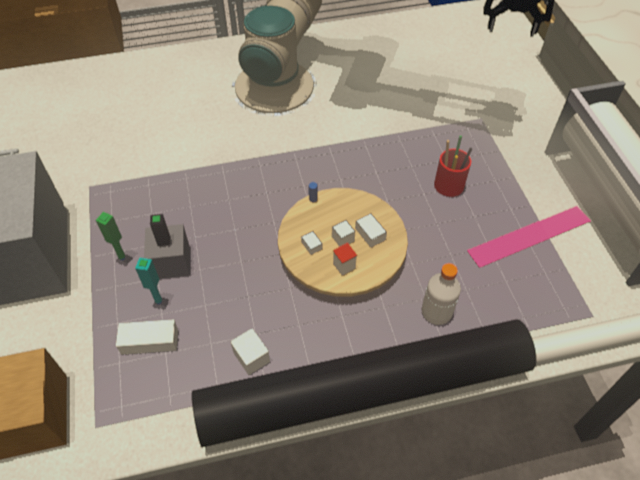

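The top view shows three wand-like things: black in the stand (472,285), teal (488,241) and green (525,309). The black one in the grey stand is the one meant. The disc is at about (286,252), the post at (297,306), and the red roof at (295,212). I'll confirm with an enlarged crop.

```bash
cat > h.py <<'E'
import cv2,numpy as np
from rig import manip
def cam(d):
    K=np.array([[d["fx"],0,d["cx"]],[0,d["fy"],d["cy"]],[0,0,1.]]); return K,cv2.Rodrigues(np.array(d["rvec"],float))[0],np.array(d["tvec"],float)
def back(d,uv,z):
    K,R,t=cam(d); c=-R.T@t; r=R.T@np.linalg.solve(K,[uv[0],uv[1],1]); return c+r*(z-c[2])/r[2]
def proj(d,p):
    K,R,t=cam(d); q=K@(R@np.array(p)+t); return q[:2]/q[2]
def redroof(d):
    "centroid of the bright red top in the region of the disc"
    im=d["img"].astype(int); m=((im[:,:,0]>130)&(im[:,:,1]<60)&(im[:,:,2]<60)).astype(np.uint8)
    n,l,s,c=cv2.connectedComponentsWithStats(m)
    return [(s[i,4],c[i]) for i in range(1,n) if s[i,4]>40]
E
python3 - <<'E'
from h import *
a=manip.get_image("top"); b=manip.get_image("scene")
t=a["img"]; s=b["img"]
c1=cv2.resize(t[225:325,430:545],None,fx=4.5,fy=4.5,interpolation=cv2.INTER_CUBIC)[:450,:400]
c1=cv2.resize(t[220:330,430:540],(400,400),interpolation=cv2.INTER_CUBIC)
c2=cv2.resize(t[180:325,215:360],(400,400),interpolation=cv2.INTER_CUBIC)
cv2.imwrite("pics/crop1.png",np.hstack([c1,c2])[:,:,::-1])
print(redroof(a))
for n,uv,z in [("wandtop",(474,285),.155),("stand",(463,290),.08),("disc",(286,252),.048),("post",(297,305),.098),("roof",(295,212),.098),("bottlecap",(218,138),.16),("foamblk",(402,168),.05),("bar",(488,211),.04),("pot",(133,294),.09),("teal",(488,241),.14),("green",(525,309),.14)]:
    print(n,np.round(back(a,uv,z),3))
K,R,t=cam(a);print("camtop",-R.T@t)
E
```

```text
[(np.int32(241), array([294.47302905, 211.62655602])), (np.int32(46), array([142.67391304, 293.45652174]))]
wandtop [ 0.511 -0.33   0.155]
stand [ 0.51  -0.329  0.08 ]
disc [0.564 0.038 0.048]
post [0.45  0.002 0.098]
roof [0.639 0.024 0.098]
bottlecap [0.762 0.188 0.16 ]
foamblk [ 0.772 -0.196  0.05 ]
bar [ 0.693 -0.389  0.04 ]
pot [0.444 0.331 0.09 ]
teal [ 0.602 -0.359  0.14 ]
green [ 0.476 -0.431  0.14 ]
camtop [ 0.35556896 -0.0519878   1.15050488]
```

View pics/crop1.png

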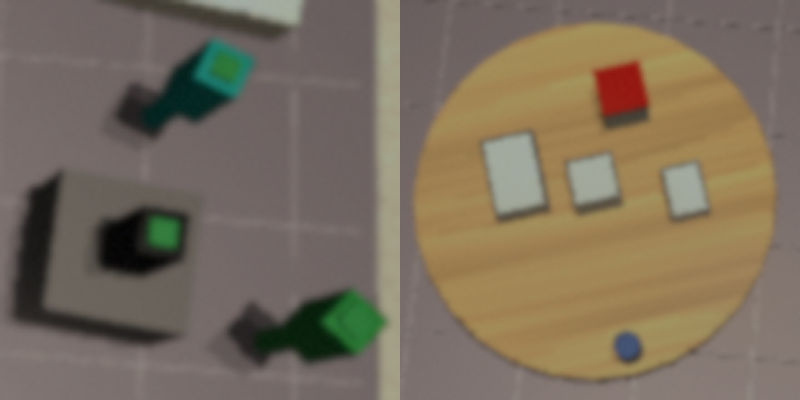

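Crop confirms it: the black grip in the grey stand is the wand meant, with its green-lit top at (474.8,284.1); the other two stand outside it. Next I'll measure the turntable accurately and compute the wand yaw.

```bash
cat >> h.py <<'E'
def roofpost(d,C=None):
    "world xy of the roof centre, of the post's top, from one picture"
    h=cv2.cvtColor(d["img"],cv2.COLOR_RGB2HSV); H,S,V=cv2.split(h); out={}
    for n,m in (("roof",((H<8)|(H>172))&(S>180)&(V>120)),("post",(H>100)&(H<130)&(S>80)&(V>40))):
        k,l,s,c=cv2.connectedComponentsWithStats(m.astype(np.uint8))
        for i in range(1,k):
            if s[i,4]<25: continue
            p=back(d,c[i],.098 if n=="roof" else .09)
            if C is None or abs(np.linalg.norm(p[:2]-C)-(.075 if n=="roof" else .122))<.03: out.setdefault(n,[]).append((int(s[i,4]),np.round(p[:2],4),np.round(c[i],1)))
    return out
E
python3 - <<'E'
from h import *
from scipy.optimize import least_squares
a=manip.get_image("top"); b=manip.get_image("scene")
for n,d in (("top",a),("scene",b)):
    h=cv2.cvtColor(d["img"],cv2.COLOR_RGB2HSV); m=((h[:,:,0]>10)&(h[:,:,0]<28)&(h[:,:,1]>70)&(h[:,:,2]>90)).astype(np.uint8)
    g0=proj(d,[.563,.037,.048]).astype(int); msk=np.zeros_like(m); cv2.circle(msk,tuple(int(v) for v in g0),80,1,-1); m&=msk
    m=cv2.morphologyEx(m,cv2.MORPH_OPEN,np.ones((3,3)))
    c=max(cv2.findContours(m,cv2.RETR_EXTERNAL,cv2.CHAIN_APPROX_NONE)[0],key=cv2.contourArea)[:,0]
    P=np.array([back(d,p,.048)[:2] for p in cv2.convexHull(c)[:,0]])
    f=least_squares(lambda q:np.linalg.norm(P-q[:2],axis=1)-q[2],[.563,.037,.14],loss="soft_l1",f_scale=.002)
    print(n,f.x,np.abs(f.fun).max())
    C=f.x[:2]; r=roofpost(d,C); print(r)
    for k in r:
        v=r[k][0][1]-C; print(k,np.linalg.norm(v),np.degrees(np.arctan2(v[1],v[0])))
q=manip.get_state(); print(q["clock"])
o=lambda x,y:(430+x/3.636,220+y/3.636)
print("wandtop",back(a,o(163,233),.155))
e=lambda p,q,z:(lambda v:np.degrees(np.arctan2(v[1],v[0])))((back(a,o(*q),z)-back(a,o(*p),z)))
print("stand edge",e((62,170),(203,195),.08),"wand edge",e((145,217),(182,217),.155))
E
```

```text
top [0.56651713 0.04052654 0.13989689] 0.0007923773789901001
{'roof': [(260, array([0.6397, 0.0251]), array([294.6, 211.7]))], 'post': [(43, array([0.4504, 0.0025]), array([297. , 305.2]))]}
roof 0.07479110909853989 -11.903367019776967
post 0.12218513256690137 -161.8671900954053
scene [0.57375621 0.04124776 0.14158816] 0.003126998055055258
{'roof': [(231, array([0.6441, 0.0267]), array([344.6, 252.6]))], 'post': [(39, array([0.4495, 0.0062]), array([312.7, 185.4]))]}
roof 0.07183234167917556 -11.68458017183785
post 0.1291044230993601 -164.2483433613637
0.3
wandtop [ 0.51271036 -0.33107706  0.155     ]
stand edge -95.33980891075966 wand edge -85.07820936575582
```

Request:
step_arm(
  increments=[
    {"grip": 0.7,"delta_pos": [0.012,-0.038,0],"twist": 3},
    {"grip": 0.7,"delta_pos": [0.012,-0.038,0],"twist": 3},
    {"grip": 0.7,"delta_pos": [0.012,-0.038,0],"twist": 3},
    {"grip": 0.7,"delta_pos": [0.012,-0.038,0],"twist": 3},
    {"grip": 0.7,"delta_pos": [0.012,-0.038,0],"twist": 3},
    {"grip": 0.7,"delta_pos": [0.012,-0.038,0],"twist": 3},
    {"grip": 0.7,"delta_pos": [0.012,-0.038,0],"twist": 3},
    {"grip": 0.7,"delta_pos": [0.012,-0.038,0],"twist": 3},
    {"grip": 0.7,"delta_pos": [0.012,-0.038,0],"twist": 0},
    {"grip": 0.7,"delta_pos": [0.012,-0.038,0],"twist": 0},
  ],
)

```text
clock: 1.13
position: [0.3513, 0.1447, 0.2316]
ee_rot: [0.707, -0.002, 0.707, 0.002]
contact_force: [1.5, -0.4, 0.2]
width: 0.0598
```

Request:
step_arm(
  increments=[
    {"grip": 0.6,"delta_pos": [0.0145,-0.039,0],"twist": 0},
    {"grip": 0.6,"delta_pos": [0.0145,-0.039,0],"twist": 0},
    {"grip": 0.6,"delta_pos": [0.0145,-0.039,0],"twist": 0},
    {"grip": 0.6,"delta_pos": [0.0145,-0.039,0],"twist": 0},
    {"grip": 0.6,"delta_pos": [0.0145,-0.039,0],"twist": 0},
    {"grip": 0.6,"delta_pos": [0.0145,-0.039,0],"twist": 0},
    {"grip": 0.6,"delta_pos": [0.0145,-0.039,0],"twist": 0},
    {"grip": 0.6,"delta_pos": [0.0145,-0.039,0],"twist": 0},
    {"grip": 0.6,"delta_pos": [0.0145,-0.039,0],"twist": 0},
    {"grip": 0.6,"delta_pos": [0.0145,-0.039,0],"twist": 0},
  ],
)

```text
clock: 1.97
position: [0.4964, -0.2457, 0.2313]
ee_rot: [0.707, -0.001, 0.707, 0.002]
contact_force: [0.9, -0.2, 0.6]
width: 0.0513
```

Request:
step_arm(
  increments=[
    {"grip": 0.6,"delta_pos": [0.008,-0.039,0],"twist": 0},
    {"grip": 0.6,"delta_pos": [0.008,-0.039,0],"twist": 0},
    {"grip": 0.6,"delta_pos": [0,-0.008,0],"twist": 0},
    {"grip": 0.6,"delta_pos": [0,0,0],"twist": 0},
  ],
)

```text
clock: 2.3
position: [0.5122, -0.3325, 0.2303]
ee_rot: [0.707, -0.001, 0.707, 0.001]
contact_force: [0.2, 1.0, -0.8]
width: 0.0515
```

```bash
python3 - <<'E'
from h import *
s=manip.get_state(); print(s["position"],s["qpos"],s["clock"])
d=manip.get_image("wrist"); M=np.array(d["mount"]); print(np.round(M,3).tolist(),d["fx"],d["cx"],d["cy"])
cv2.imwrite("pics/w1.png",d["img"][:,:,::-1])
E
```

```text
[ 0.51222793 -0.33254087  0.23027134] [-6.89342106e-01  3.30641908e-01  1.42711956e+00 -6.08276609e-04
  1.38435974e+00 -2.26172586e+00] 2.3
[[0.001, -0.311, 0.95, -0.143], [1.0, 0.0, -0.001, 0.001], [0.0, 0.95, 0.311, -0.082], [0.0, 0.0, 0.0, 1.0]] 371.64829954431775 322.4778994354603 232.44165715747823
```

View pics/w1.png

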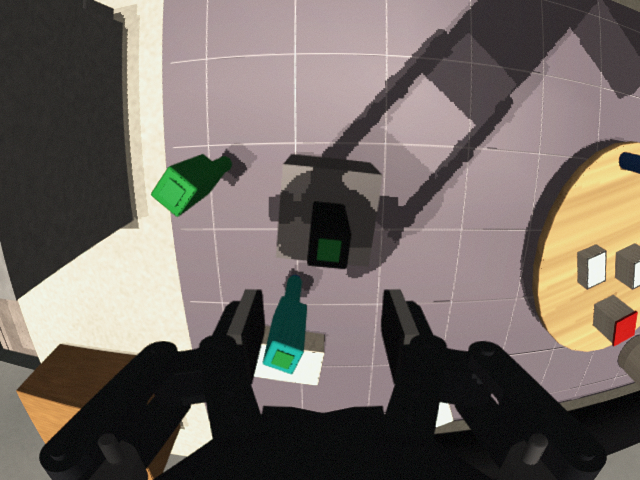

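The wrist view shows the black wand top near (328,250), between the fingers. I'll compute its offset and yaw from an enlarged crop.

```bash
cat >> h.py <<'E'
from scipy.spatial.transform import Rotation as Ro
def wback(d,s,uv,z):
    v=np.array([uv[0]-d["cx"],uv[1]-d["cy"]]); r=np.linalg.norm(v); a=r/d["fx"]
    c=np.r_[np.sin(a)*v/r,np.cos(a)]; M=np.array(d["mount"]); q=s["ee_rot"]; R=Ro.from_quat([q[1],q[2],q[3],q[0]]).as_matrix()
    o=R@M[:3,3]+s["position"]; w=R@M[:3,:3]@c; return o+w*(z-o[2])/w[2]
E
python3 - <<'E'
from h import *
s=manip.get_state(); d=manip.get_image("wrist")
im=d["img"][190:280,290:370]; x=cv2.resize(im,None,fx=6,fy=6,interpolation=cv2.INTER_CUBIC)
x=np.clip(x.astype(float)*2.5+20,0,255).astype(np.uint8)
cv2.imwrite("pics/w1c.png",x[:,:,::-1])
print(wback(d,s,(328,250),.155))
E
```

```text
[ 0.51316332 -0.32615408  0.155     ]
```

View pics/w1c.png

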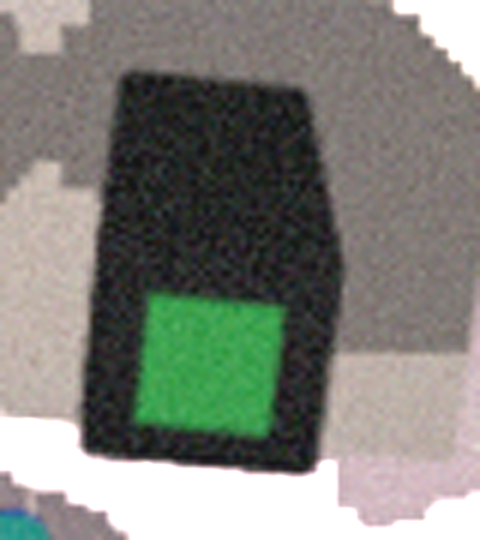

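```bash
python3 - <<'E'
from h import *
s=manip.get_state(); d=manip.get_image("wrist")
o=lambda x,y:(290+x/6,190+y/6)
P=[wback(d,s,o(*p),.155)[:2] for p in ((148,293),(286,305),(270,438),(133,425))]
print(np.mean(P,0),s["position"])
for i in range(4):
    v=P[(i+1)%4]-P[i]; print(np.linalg.norm(v),np.degrees(np.arctan2(v[1],v[0])))
E
```

```text
[ 0.51389443 -0.32664238] [ 0.51172583 -0.32869826  0.23084005]
0.014408331345472477 84.9587112165585
0.015070870657420079 -5.43731189914293
0.014629415152838391 -95.66195968287123
0.01491556491821891 173.71250834939914
```

Request:
step_arm(
  increments=[
    {"grip": 0.6,"delta_pos": [0.001,0.001,-0.03],"twist": -5},
    {"grip": 0.6,"delta_pos": [0,0,-0.035],"twist": 0},
    {"grip": 0.6,"delta_pos": [0,0,-0.035],"twist": 0},
    {"grip": 0.6,"delta_pos": [0,0,-0.03],"twist": 0},
    {"grip": 0.1,"delta_pos": [0,0,0],"twist": 0},
    {"grip": 0.0,"delta_pos": [0,0,0],"twist": 0},
    {"grip": 0.0,"delta_pos": [0,0,0],"twist": 0},
    {"grip": 0.0,"delta_pos": [0,0,0],"twist": 0},
    {"grip": 0.0,"delta_pos": [0,0,0],"twist": 0},
  ],
  force=80,
)

```text
clock: 3.2
position: [0.5142, -0.3289, 0.1036]
ee_rot: [0.708, 0.028, 0.705, -0.03]
contact_force: [0.2, -0.3, -0.5]
width: 0.0253
```

Request:
step_arm(
  increments=[
    {"grip": 0.0,"delta_pos": [0,0,0],"twist": 0},
    {"grip": 0.0,"delta_pos": [0,0,0.015],"twist": 0},
    {"grip": 0.0,"delta_pos": [0,0,0.03],"twist": 0},
    {"grip": 0.0,"delta_pos": [0,0,0.035],"twist": 0},
    {"grip": 0.0,"delta_pos": [0,0,0.02],"twist": 0},
    {"grip": 0.0,"delta_pos": [0,0,0.02],"twist": 0},
    {"grip": 0.0,"delta_pos": [0,0,0],"twist": 0},
  ],
)

```text
clock: 3.78
position: [0.5156, -0.3304, 0.2271]
ee_rot: [0.71, 0.027, 0.703, -0.031]
contact_force: [0.7, -0.2, -0.3]
width: 0.0252
```

```bash
python3 - <<'E'
from h import *
b=manip.get_image("scene"); w=manip.get_image("wrist"); s=manip.get_state(); print(s["position"],s["width"],s["clock"],Ro.from_quat(np.roll(s["ee_rot"],-1)).as_matrix().round(3).tolist())
uv=proj(b,[.513,-.329,.15]).astype(int); print(uv)
c=cv2.resize(b["img"][uv[1]-75:uv[1]+75,uv[0]-50:uv[0]+50],(400,600),interpolation=cv2.INTER_CUBIC)
c2=cv2.resize(w["img"][140:380,180:470],(400,331)); c2=np.vstack([c2,np.zeros((269,400,3),np.uint8)])
cv2.imwrite("pics/lift.png",np.hstack([c,c2])[:,:,::-1])
E
```

```text
[ 0.51348298 -0.32878481  0.22214264] 0.025010865731115006 3.8833 [[0.002, 0.082, 0.997], [-0.001, 0.997, -0.082], [-1.0, -0.001, 0.002]]
[155 219]
```

View pics/lift.png

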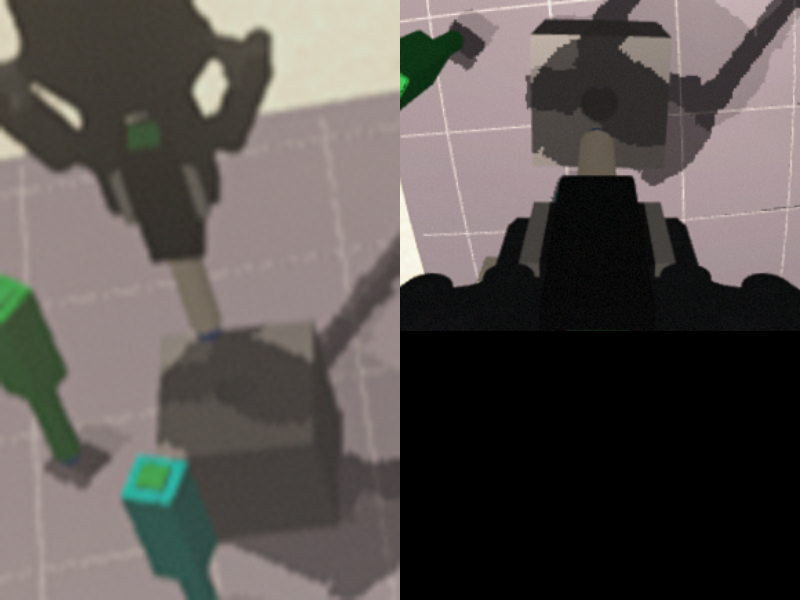

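Wand held, upright and clear of the stand (nose tip at about (157,229) in scene). Now compute the tip offset and the push path.

```bash
cat >> h.py <<'E'
C=np.array([.5665,.0405])
E
python3 - <<'E'
from h import *
s=manip.get_state(); s["position"]=np.array([.513,-.329,.221]); w=manip.get_image("wrist"); b=manip.get_image("scene")
print("tip wrist",wback(w,s,(323.5,233),.130),"scene",back(b,(157,229),.130)-[.0044,.0016,0])
a=216-np.cumsum([0,3,3,2,2,3,4.2,5.4,6.6,7.6,8.4,9,9.3]); P=C+.124*np.c_[np.cos(np.radians(a)),np.sin(np.radians(a))]
print(P[0],P[-1],P[-1]-P[0]); print((np.diff(P,axis=0)*1000).round(1).tolist())
t=manip.get_image("top"); print(roofpost(t,C))
E
```

```text
tip wrist [ 0.50853684 -0.32785423  0.13      ] scene [ 0.51812406 -0.33273434  0.13      ]
[ 0.46618189 -0.03238537] [0.45651066 0.09775683] [-0.00967124  0.1301422 ]
[[-3.7, 5.4], [-3.4, 5.5], [-2.1, 3.8], [-2.0, 3.9], [-2.7, 5.9], [-3.2, 8.5], [-3.2, 11.2], [-2.5, 14.1], [-0.9, 16.4], [1.6, 18.1], [4.6, 18.9], [7.8, 18.5]]
{'roof': [(265, array([0.6394, 0.025 ]), array([294.7, 211.8]))], 'post': [(43, array([0.4504, 0.0025]), array([297. , 305.2]))]}
```

Request:
step_arm(
  increments=[
    {"grip": 0.0,"delta_pos": [-0.003,0.02,0],"twist": 0},
    {"grip": 0.0,"delta_pos": [-0.006,0.038,0],"twist": 0},
    {"grip": 0.0,"delta_pos": [-0.006,0.038,0],"twist": 0},
    {"grip": 0.0,"delta_pos": [-0.006,0.04,0],"twist": 0},
    {"grip": 0.0,"delta_pos": [-0.006,0.04,0],"twist": 0},
    {"grip": 0.0,"delta_pos": [-0.006,0.04,0],"twist": 0},
    {"grip": 0.0,"delta_pos": [-0.006,0.04,0],"twist": 0},
    {"grip": 0.0,"delta_pos": [-0.006,0.03,0],"twist": 0},
    {"grip": 0.0,"delta_pos": [-0.002,0.011,0],"twist": 0},
    {"grip": 0.0,"delta_pos": [0,0,0],"twist": 0},
  ],
)

```text
clock: 4.87
position: [0.4647, -0.029, 0.2203]
ee_rot: [0.706, 0.028, 0.707, -0.027]
contact_force: [-0.2, -0.5, -0.8]
width: 0.0251
```

```bash
python3 - <<'E'
from h import *
s=manip.get_state(); print(s["position"],s["clock"],s["width"])
b=manip.get_image("scene"); t=manip.get_image("top"); print(roofpost(t,C),roofpost(b,C))
uv=proj(b,[.466,-.032,.13]).astype(int); ut=proj(t,[.466,-.032,.13]).astype(int); print(uv,ut)
f=lambda im,u:cv2.resize(im[u[1]-60:u[1]+60,u[0]-50:u[0]+50],(400,480),interpolation=cv2.INTER_CUBIC)
cv2.imwrite("pics/pre.png",np.hstack([f(b["img"],uv),f(t["img"],ut)])[:,:,::-1])
E
```

```text
[ 0.46468934 -0.02899505  0.22028164] 4.8667 0.02511569505354527
{'roof': [(83, array([0.651, 0.024]), array([295.7, 206.4]))]} {'roof': [(229, array([0.6439, 0.0266]), array([344.5, 252.6]))]}
[296 182] [314 296]
```

View pics/pre.png

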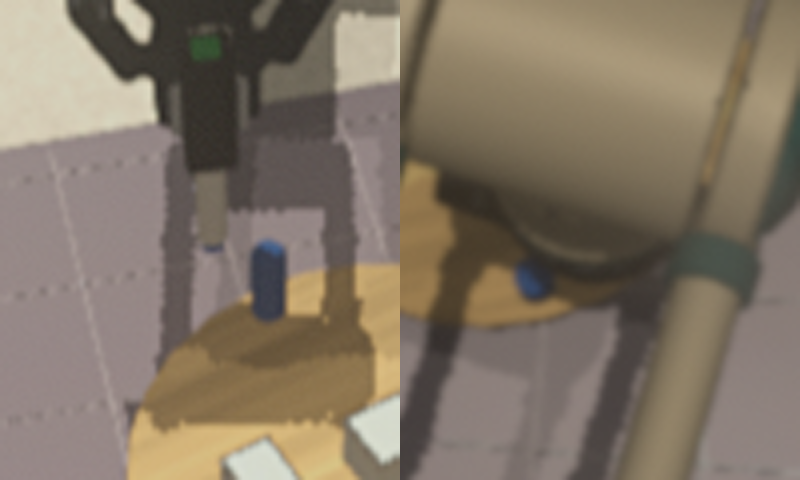

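The wand tip (299,184 in scene) is beside the post with a clear gap. The top view is mostly blocked by the arm, so the scene camera will do the tracking. Next: descend, then push.

Request:
step_arm(
  increments=[
    {"grip": 0.0,"delta_pos": [0,0,-0.03],"twist": 0},
    {"grip": 0.0,"delta_pos": [0,0,-0.034],"twist": 0},
    {"grip": 0.0,"delta_pos": [0,0,0],"twist": 0},
    {"grip": 0.0,"delta_pos": [-0.0037,0.0054,0],"twist": 0},
    {"grip": 0.0,"delta_pos": [-0.0034,0.0055,0],"twist": 0},
    {"grip": 0.0,"delta_pos": [-0.0021,0.0038,0],"twist": 0},
  ],
)

```text
clock: 5.47
position: [0.4579, -0.017, 0.1589]
ee_rot: [0.707, 0.029, 0.706, -0.029]
contact_force: [-0.5, -0.1, -1.8]
width: 0.0251
```

Request:
step_arm(
  increments=[
    {"grip": 0.0,"delta_pos": [-0.002,0.0039,0],"twist": 0},
    {"grip": 0.0,"delta_pos": [-0.0027,0.0059,0],"twist": 0},
    {"grip": 0.0,"delta_pos": [-0.0032,0.0085,0],"twist": 0},
    {"grip": 0.0,"delta_pos": [-0.0032,0.0112,0],"twist": 0},
    {"grip": 0.0,"delta_pos": [-0.0025,0.0141,0],"twist": 0},
    {"grip": 0.0,"delta_pos": [-0.0009,0.0164,0],"twist": 0},
    {"grip": 0.0,"delta_pos": [0.0016,0.0181,0],"twist": 0},
    {"grip": 0.0,"delta_pos": [0.0046,0.0189,0],"twist": 0},
    {"grip": 0.0,"delta_pos": [0.0078,0.0185,0],"twist": 0},
    {"grip": 0.0,"delta_pos": [0.0,0.006,0.02],"twist": 0},
  ],
)

```text
clock: 6.3
position: [0.4546, 0.1077, 0.1749]
ee_rot: [0.704, 0.029, 0.709, -0.028]
contact_force: [0.5, -0.7, -1.6]
width: 0.0251
```

Request:
step_arm(
  increments=[
    {"grip": 0.0,"delta_pos": [0,0,0.022],"twist": 0},
    {"grip": 0.0,"delta_pos": [0,0,0.024],"twist": 0},
  ],
)

```text
clock: 6.47
position: [0.4552, 0.1064, 0.2235]
ee_rot: [0.706, 0.028, 0.707, -0.028]
contact_force: [-0.1, 0.5, -1.3]
width: 0.0249
```

```bash
cat > track.py <<'E'
from h import *
import json,os
from scipy.optimize import least_squares
F="obs.json"
def observe():
    O=json.load(open(F)) if os.path.exists(F) else []
    s=manip.get_state(); b=manip.get_image("scene"); r=roofpost(b,C)
    for k,sh in (("roof",(.0042,.0016)),("post",(-.0009,.0037))):
        for A,p,uv in r.get(k,[]):
            v=p-sh-C; print(k,A,round(s["clock"],3),"r %.4f ang %.1f"%(np.linalg.norm(v),np.degrees(np.arctan2(v[1],v[0]))),uv)
            if k=="roof" and A>170: O.append([s["clock"],float(np.arctan2(v[1],v[0]))])
    json.dump(O,open(F,"w")); return O,b,s
def model(x,t):
    "clockwise coasting: x = theta0, speed0, 1/inertia factor"
    k=.0746*x[2]; c=.0448*x[2]; return x[0]-((x[1]+c/k)*(1-np.exp(-k*t))/k-c/k*t)
def rate(x,t): k=.0746*x[2]; c=.0448*x[2]; return (x[1]+c/k)*np.exp(-k*t)-c/k
def fit(O):
    O=np.array(O); t0=O[0,0]; th=np.unwrap(O[:,1])
    f=least_squares(lambda x:np.r_[(model(x,O[:,0]-t0)-th)/.02,(x[2]-1)/.25],[th[0],1.9,1.])
    print("fit",f.x.round(3),"resid deg",np.degrees(model(f.x,O[:,0]-t0)-th).round(1)); return f.x,t0
def roof(x,t): a=model(x,t); return C+.075*np.c_[np.cos(a),np.sin(a)]
E
python3 - <<'E'
from track import *
for i in range(3): O,b,s=observe()
print(s["position"],s["width"])
E
```

```text
roof 200 6.467 r 0.0745 ang -93.5 [307.4 227.9]
post 38 6.467 r 0.1211 ang 115.7 [385.5 195.2]
roof 201 6.517 r 0.0745 ang -99.0 [307.  225.1]
post 50 6.517 r 0.1218 ang 111.0 [388.7 197.8]
roof 196 6.567 r 0.0745 ang -104.5 [307.  222.4]
post 47 6.567 r 0.1222 ang 105.6 [392.  201.3]
[0.45858986 0.1062384  0.22703967] 0.025301304817029947
```

```bash
cat >> track.py <<'E'
def plan(cmd,n=10,blend=0,wait=0.):
    "rows (mm) from the commanded xy, row ends timed from now; blend = rows for joining"
    O=json.load(open(F)); x,t0=fit(O); t=manip.get_state()["clock"]-t0+wait+np.arange(1,n+1)/12
    P=roof(x,t)
    if blend:
        s=np.clip(np.arange(1,n+1)/blend,0,1); s=(s**2*(3-2*s))[:,None]; P=(1-s)*np.array(cmd)+s*P
    d=np.round(np.diff(np.vstack([cmd,P]),axis=0),4); print("rate at ends",rate(x,t[[0,-1]]).round(2)); print("end",(np.array(cmd)+d.sum(0)).round(4).tolist()); print(d.tolist())
E
python3 - <<'E'
from track import *
plan([.4563,.1041],10,10)
E
```

```text
fit [-1.632  1.93   1.   ] resid deg [-0.  0. -0.]
rate at ends [1.89 1.75]
end [0.4948, 0.0625]
[[0.0021, -0.0036], [0.0046, -0.0091], [0.0053, -0.0121], [0.005, -0.0125], [0.0043, -0.0107], [0.0036, -0.0073], [0.0033, -0.003], [0.0033, 0.0016], [0.0035, 0.0059], [0.0035, 0.0092]]
```

Request:
step_arm(
  increments=[
    {"grip": 0.0,"delta_pos": [0.0021,-0.0036,0],"twist": 0},
    {"grip": 0.0,"delta_pos": [0.0046,-0.0091,0],"twist": 0},
    {"grip": 0.0,"delta_pos": [0.0053,-0.0121,-0.002],"twist": 0},
    {"grip": 0.0,"delta_pos": [0.005,-0.0125,-0.002],"twist": 0},
    {"grip": 0.0,"delta_pos": [0.0043,-0.0107,0],"twist": 0},
    {"grip": 0.0,"delta_pos": [0.0036,-0.0073,0],"twist": 0},
  ],
)

```text
clock: 7.12
position: [0.4813, 0.0478, 0.2182]
ee_rot: [0.706, 0.029, 0.707, -0.03]
contact_force: [-0.5, 1.1, -1.3]
width: 0.0252
```

```bash
python3 - <<'E'
from track import *
observe(); O,b,s=observe(); print(s["position"])
plan([.4812,.0488],10,4)
E
```

```text
post 45 7.117 r 0.1225 ang 46.8 [395.8 247. ]
post 46 7.167 r 0.1230 ang 41.6 [393.5 250.9]
[0.48235235 0.04684887 0.21847699]
fit [-1.632  1.93   1.   ] resid deg [-0.  0. -0.]
rate at ends [1.78 1.65]
end [0.5478, 0.1132]
[[0.0016, -0.0009], [0.0042, 0.0035], [0.0063, 0.0108], [0.0065, 0.0125], [0.0056, 0.0092], [0.0068, 0.0083], [0.0078, 0.0072], [0.0087, 0.0059], [0.0093, 0.0046], [0.0098, 0.0033]]
```

```bash
sed -i 's/(S>180)&(V>120)/(S>150)\&(V>50)/' h.py; sed -i 's/            if k=="roof" and A>170.*/            a=float(np.arctan2(v[1],v[0])); R=np.linalg.norm(v)\n            if k=="roof" and A>170 and abs(R-.075)<.004: O.append([s["clock"],a])\n            if k=="post" and A>33 and abs(R-.122)<.004: O.append([s["clock"],a+np.radians(150)])/' track.py
python3 - <<'E'
from track import *
O=json.load(open(F)); O+=[[7.117,np.radians(196.8)],[7.167,np.radians(191.6)]]; json.dump(O,open(F,"w"))
O,b,s=observe(); print(s["clock"])
plan([.4812,.0488],10,4)
E
```

```text
roof 130 7.217 r 0.0727 ang -170.4 [328.8 198.1]
post 46 7.217 r 0.1224 ang 36.6 [390.2 254.2]
7.2167
fit [-1.631  1.931  1.   ] resid deg [-0.  0. -0.  0.  0. -0.]
rate at ends [1.77 1.64]
end [0.5539, 0.1144]
[[0.0017, 0.0002], [0.0048, 0.0057], [0.0076, 0.0127], [0.0077, 0.013], [0.0063, 0.0087], [0.0074, 0.0076], [0.0084, 0.0064], [0.0091, 0.0051], [0.0097, 0.0038], [0.01, 0.0024]]
```

Request:
step_arm(
  increments=[
    {"grip": 0.0,"delta_pos": [0.0017,0.0002,0],"twist": 0},
    {"grip": 0.0,"delta_pos": [0.0048,0.0057,0],"twist": 0},
    {"grip": 0.0,"delta_pos": [0.0076,0.0127,0],"twist": 0},
    {"grip": 0.0,"delta_pos": [0.0077,0.013,0],"twist": 0},
    {"grip": 0.0,"delta_pos": [0.0063,0.0087,0],"twist": 0},
    {"grip": 0.0,"delta_pos": [0.0074,0.0076,0],"twist": 0},
    {"grip": 0.0,"delta_pos": [0.0084,0.0064,0],"twist": 0},
    {"grip": 0.0,"delta_pos": [0.0091,0.0051,0],"twist": 0},
    {"grip": 0.0,"delta_pos": [0.0097,0.0038,0],"twist": 0},
    {"grip": 0.0,"delta_pos": [0.01,0.0024,0],"twist": 0},
  ],
)

```text
clock: 8.1
position: [0.5552, 0.1154, 0.2192]
ee_rot: [0.707, 0.029, 0.706, -0.029]
contact_force: [0.4, 0.9, -0.8]
width: 0.025
```

```bash
python3 - <<'E'
from track import *
O,b,s=observe(); print(s["clock"],s["position"])
plan([.5539,.1144],10,0)
u=proj(b,[.5539,.1144,.11]).astype(int)
cv2.imwrite("pics/t1.png",cv2.resize(b["img"][u[1]-90:u[1]+60,u[0]-80:u[0]+80],(800,600)[::1],interpolation=cv2.INTER_CUBIC)[:,:,::-1]); print(u)
E
```

```text
roof 146 8.1 r 0.0750 ang 98.8 [375.4 212.2]
post 45 8.1 r 0.1231 ang -50.5 [307.  262.2]
8.1 [0.5551556  0.11544766 0.2192497 ]
fit [-1.631  1.932  0.991] resid deg [-0.   0.  -0.  -0.   0.  -0.1  0. ]
rate at ends [1.62 1.5 ]
end [0.6371, 0.0661]
[[0.0165, 0.001], [0.01, -0.0012], [0.0097, -0.0025], [0.0092, -0.0037], [0.0085, -0.0049], [0.0078, -0.0059], [0.0069, -0.0068], [0.0059, -0.0075], [0.0049, -0.0082], [0.0038, -0.0086]]
[374 206]
```

View pics/t1.png

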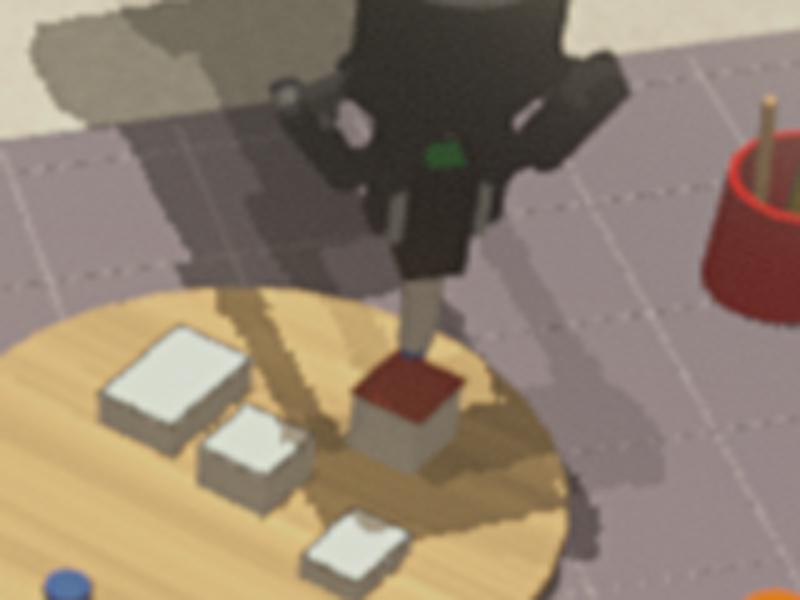

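Tip appears above the roof: tip at about (376.6,204.8), roof centre at about (375.8,213). A numeric check, and a longer plan without camera calls.

```bash
python3 - <<'E'
from track import *
d=dict(fx=623.9364,fy=623.9364,cx=314.4922,cy=233.952,rvec=[2.0365,1.6119,-.5339],tvec=[-.1119,-.4045,1.7009])
sh=np.array([.0042,.0016,0]); r=np.r_[C+.075*np.array([np.cos(np.radians(98.8)),np.sin(np.radians(98.8))]),.098]+sh
print("expected tip pixel (cmd +6mm rim toward camera)",proj(d,np.array([.5589,.1144,.128])+sh),"roof",proj(d,r))
print("tip back",back(d,(376.6,204.75),.128)-sh)
plan([.5539,.1144],21,0)
E
```

```text
expected tip pixel (cmd +6mm rim toward camera) [376.90411542 204.68978519] roof [375.40006385 212.2470132 ]
tip back [0.55890778 0.11374419 0.128     ]
fit [-1.631  1.932  0.991] resid deg [-0.   0.  -0.  -0.   0.  -0.1  0. ]
rate at ends [1.62 1.36]
end [0.6094, -0.0212]
[[0.0165, 0.001], [0.01, -0.0012], [0.0097, -0.0025], [0.0092, -0.0037], [0.0085, -0.0049], [0.0078, -0.0059], [0.0069, -0.0068], [0.0059, -0.0075], [0.0049, -0.0082], [0.0038, -0.0086], [0.0026, -0.009], [0.0015, -0.0091], [0.0004, -0.0092], [-0.0008, -0.0091], [-0.0018, -0.0088], [-0.0028, -0.0085], [-0.0038, -0.008], [-0.0047, -0.0074], [-0.0055, -0.0068], [-0.0061, -0.0061], [-0.0067, -0.0053]]
```

Request:
step_arm(
  increments=[
    {"grip": 0.0,"delta_pos": [0.0165,0.001,0],"twist": 0},
    {"grip": 0.0,"delta_pos": [0.01,-0.0012,0],"twist": 0},
    {"grip": 0.0,"delta_pos": [0.0097,-0.0025,0],"twist": 0},
    {"grip": 0.0,"delta_pos": [0.0092,-0.0037,0],"twist": 0},
    {"grip": 0.0,"delta_pos": [0.0085,-0.0049,0],"twist": 0},
    {"grip": 0.0,"delta_pos": [0.0078,-0.0059,0],"twist": 0},
    {"grip": 0.0,"delta_pos": [0.0069,-0.0068,0],"twist": 0},
    {"grip": 0.0,"delta_pos": [0.0059,-0.0075,0],"twist": 0},
    {"grip": 0.0,"delta_pos": [0.0049,-0.0082,0],"twist": 0},
    {"grip": 0.0,"delta_pos": [0.0038,-0.0086,0],"twist": 0},
  ],
)

```text
clock: 8.98
position: [0.6378, 0.0657, 0.2193]
ee_rot: [0.707, 0.029, 0.707, -0.029]
contact_force: [0.5, 0.3, -0.5]
width: 0.0253
```

Request:
step_arm(
  increments=[
    {"grip": 0.0,"delta_pos": [0.0026,-0.009,0],"twist": 0},
    {"grip": 0.0,"delta_pos": [0.0015,-0.0091,0],"twist": 0},
    {"grip": 0.0,"delta_pos": [0.0004,-0.0092,0],"twist": 0},
    {"grip": 0.0,"delta_pos": [-0.0008,-0.0091,0],"twist": 0},
    {"grip": 0.0,"delta_pos": [-0.0018,-0.0088,0],"twist": 0},
    {"grip": 0.0,"delta_pos": [-0.0028,-0.0085,0],"twist": 0},
    {"grip": 0.0,"delta_pos": [-0.0038,-0.008,0],"twist": 0},
    {"grip": 0.0,"delta_pos": [-0.0047,-0.0074,0],"twist": 0},
    {"grip": 0.0,"delta_pos": [-0.0055,-0.0068,0],"twist": 0},
    {"grip": 0.0,"delta_pos": [-0.0081,-0.0078,0],"twist": 0},
  ],
)

```text
clock: 9.82
position: [0.6139, -0.0175, 0.2193]
ee_rot: [0.707, 0.029, 0.706, -0.029]
contact_force: [0.2, -0.9, -0.6]
width: 0.025
```

```bash
python3 - <<'E'
from track import *
O,b,s=observe(); print(s["clock"],s["position"])
plan([.6141,-.0176],34,0)
cv2.imwrite("pics/t2.png",b["img"][:,:,::-1])
E
```

```text
roof 160 9.817 r 0.0757 ang -52.0 [320.1 246.2]
9.8167 [ 0.61387274 -0.01750605  0.21933371]
fit [-1.631  1.932  0.991] resid deg [-0.   0.  -0.  -0.   0.  -0.1  0. ]
rate at ends [1.36 1.  ]
end [0.5331, 0.1077]
[[-0.0091, -0.0063], [-0.0075, -0.0039], [-0.0078, -0.003], [-0.008, -0.0021], [-0.0081, -0.0012], [-0.0081, -0.0003], [-0.008, 0.0005], [-0.0079, 0.0014], [-0.0076, 0.0022], [-0.0073, 0.003], [-0.0069, 0.0037], [-0.0064, 0.0043], [-0.0059, 0.0049], [-0.0053, 0.0054], [-0.0047, 0.0059], [-0.004, 0.0062], [-0.0034, 0.0065], [-0.0027, 0.0068], [-0.002, 0.0069], [-0.0013, 0.007], [-0.0006, 0.0071], [0.0, 0.007], [0.0007, 0.0069], [0.0013, 0.0068], [0.0019, 0.0066], [0.0025, 0.0063], [0.003, 0.006], [0.0035, 0.0056], [0.0039, 0.0053], [0.0043, 0.0049], [0.0047, 0.0044], [0.005, 0.004], [0.0053, 0.0035], [0.0055, 0.003]]
```

```bash
python3 - <<'E'
import cv2
i=cv2.imread("pics/t2.png")[170:290,240:400]; cv2.imwrite("pics/t2c.png",cv2.resize(i,(800,600),interpolation=cv2.INTER_CUBIC))
E
```

```text
(no output)
```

View pics/t2c.png

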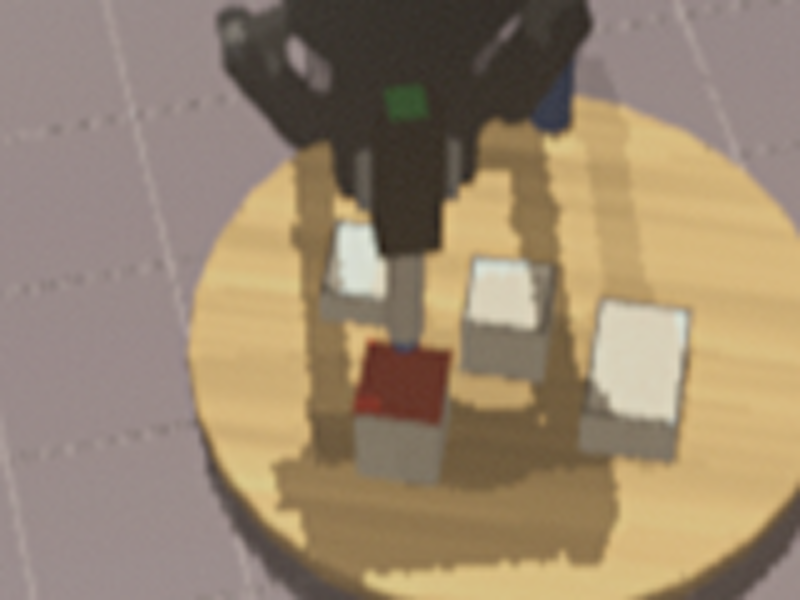

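```bash
python3 - <<'E'
from track import *
d=dict(fx=623.9364,fy=623.9364,cx=314.4922,cy=233.952,rvec=[2.0365,1.6119,-.5339],tvec=[-.1119,-.4045,1.7009])
sh=np.array([.0042,.0016,0]); c=np.mean([(372,342),(450,352),(440,424),(355,412)],0)/5+[240,170]
p=back(d,c,.098)-sh; v=p[:2]-C; a=np.degrees(np.arctan2(v[1],v[0])); print(c,p,np.linalg.norm(v),a)
print("tip",back(d,(321,239.6),.128)-sh-[.005,0,0])
O=json.load(open(F)); O.append([9.8167,np.radians(a)]); json.dump(O,open("obs.json","w"))
plan([.6141,-.0176],34,0)
E
```

```text
[320.85 246.5 ] [ 0.61420091 -0.01780663  0.098     ] 0.07533286004382056 -50.71324541493392
tip [ 0.61352887 -0.01864256  0.128     ]
fit [-1.632  1.925  0.933] resid deg [-0.   0.  -0.   0.1  0.1 -0.  -0.2  0.1]
rate at ends [1.38 1.04]
end [0.5417, 0.1111]
[[-0.0115, -0.0077], [-0.0078, -0.0037], [-0.0081, -0.0028], [-0.0083, -0.0018], [-0.0083, -0.0009], [-0.0083, 0.0001], [-0.0082, 0.001], [-0.008, 0.0018], [-0.0077, 0.0027], [-0.0073, 0.0034], [-0.0068, 0.0042], [-0.0063, 0.0048], [-0.0057, 0.0054], [-0.005, 0.0059], [-0.0044, 0.0063], [-0.0037, 0.0067], [-0.0029, 0.007], [-0.0022, 0.0072], [-0.0015, 0.0073], [-0.0007, 0.0073], [-0.0, 0.0073], [0.0007, 0.0072], [0.0014, 0.007], [0.002, 0.0068], [0.0026, 0.0065], [0.0032, 0.0062], [0.0037, 0.0058], [0.0042, 0.0054], [0.0046, 0.005], [0.005, 0.0045], [0.0054, 0.004], [0.0056, 0.0035], [0.0059, 0.0029], [0.006, 0.0024]]
```

Request:
step_arm(
  increments=[
    {"grip": 0.0,"delta_pos": [-0.0115,-0.0077,0],"twist": 0},
    {"grip": 0.0,"delta_pos": [-0.0078,-0.0037,0],"twist": 0},
    {"grip": 0.0,"delta_pos": [-0.0081,-0.0028,0],"twist": 0},
    {"grip": 0.0,"delta_pos": [-0.0083,-0.0018,0],"twist": 0},
    {"grip": 0.0,"delta_pos": [-0.0083,-0.0009,0],"twist": 0},
    {"grip": 0.0,"delta_pos": [-0.0083,0.0001,0],"twist": 0},
    {"grip": 0.0,"delta_pos": [-0.0082,0.001,0],"twist": 0},
    {"grip": 0.0,"delta_pos": [-0.008,0.0018,0],"twist": 0},
    {"grip": 0.0,"delta_pos": [-0.0077,0.0027,0],"twist": 0},
    {"grip": 0.0,"delta_pos": [-0.0073,0.0034,0],"twist": 0},
  ],
)

```text
clock: 10.7
position: [0.53, -0.0245, 0.2194]
ee_rot: [0.707, 0.029, 0.706, -0.029]
contact_force: [0.1, -0.3, -1.6]
width: 0.0252
```

Request:
step_arm(
  increments=[
    {"grip": 0.0,"delta_pos": [-0.0068,0.0042,0],"twist": 0},
    {"grip": 0.0,"delta_pos": [-0.0063,0.0048,0],"twist": 0},
    {"grip": 0.0,"delta_pos": [-0.0057,0.0054,0],"twist": 0},
    {"grip": 0.0,"delta_pos": [-0.005,0.0059,0],"twist": 0},
    {"grip": 0.0,"delta_pos": [-0.0044,0.0063,0],"twist": 0},
    {"grip": 0.0,"delta_pos": [-0.0037,0.0067,0],"twist": 0},
    {"grip": 0.0,"delta_pos": [-0.0029,0.007,0],"twist": 0},
    {"grip": 0.0,"delta_pos": [-0.0022,0.0072,0],"twist": 0},
    {"grip": 0.0,"delta_pos": [-0.0015,0.0073,0],"twist": 0},
    {"grip": 0.0,"delta_pos": [-0.0007,0.0095,0],"twist": 0},
  ],
)

```text
clock: 11.53
position: [0.4915, 0.04, 0.2193]
ee_rot: [0.707, 0.029, 0.706, -0.029]
contact_force: [0.3, -0.0, -0.6]
width: 0.025
```

```bash
python3 - <<'E'
from track import *
O,b,s=observe(); print(s["clock"],s["position"])
plan([.4914,.0388],24,0)
cv2.imwrite("pics/t3.png",b["img"][:,:,::-1])
E
```

```text
post 44 11.533 r 0.1229 ang 26.5 [383.4 260.6]
11.5333 [0.49153931 0.04002183 0.2193404 ]
fit [-1.639  1.897  0.821] resid deg [-0.4 -0.3 -0.3  0.4  0.5  0.4  0.4 -1.3  0.6]
rate at ends [1.22 1.01]
end [0.619, 0.094]
[[0.0018, 0.0176], [0.002, 0.0073], [0.0027, 0.007], [0.0033, 0.0067], [0.004, 0.0063], [0.0045, 0.0058], [0.005, 0.0053], [0.0055, 0.0047], [0.0058, 0.0042], [0.0062, 0.0036], [0.0064, 0.0029], [0.0066, 0.0023], [0.0067, 0.0017], [0.0068, 0.001], [0.0068, 0.0004], [0.0068, -0.0002], [0.0067, -0.0008], [0.0065, -0.0014], [0.0063, -0.002], [0.0061, -0.0025], [0.0058, -0.003], [0.0055, -0.0035], [0.0051, -0.0039], [0.0047, -0.0043]]
```

```bash
python3 - <<'E'
import cv2
i=cv2.imread("pics/t3.png")[140:260,260:420]; cv2.imwrite("pics/t3c.png",cv2.resize(i,(800,600),interpolation=cv2.INTER_CUBIC))
E
```

```text
(no output)
```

View pics/t3c.png

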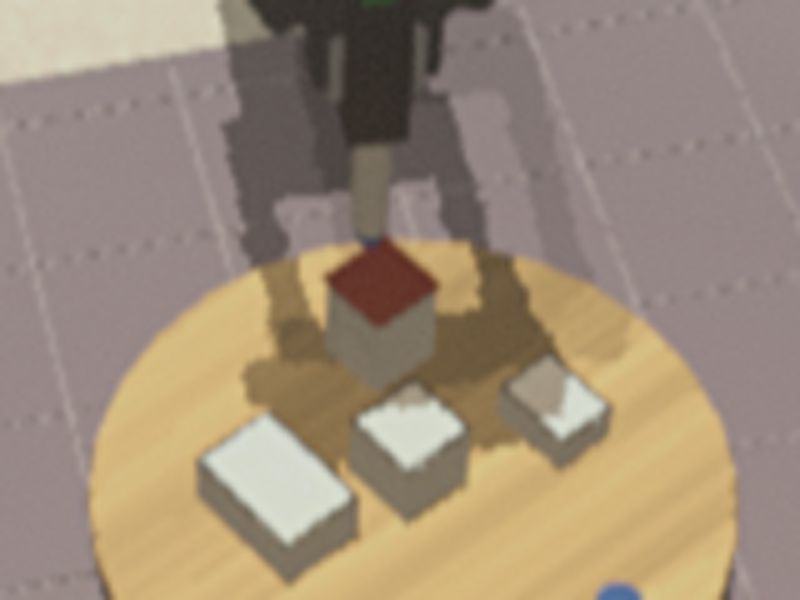

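The tip at (334.6,188.4) is about 2 px left of the roof centre (336.4,196.4), so it trails by a few mm. I'll refit.

```bash
python3 - <<'E'
from track import *
d=dict(fx=623.9364,fy=623.9364,cx=314.4922,cy=233.952,rvec=[2.0365,1.6119,-.5339],tvec=[-.1119,-.4045,1.7009])
sh=np.array([.0042,.0016,0]); c=np.mean([(385,237),(438,285),(379,327),(326,280)],0)/5+[260,140]
p=back(d,c,.098)-sh; v=p[:2]-C; a=np.arctan2(v[1],v[0]); print(c,p,np.linalg.norm(v),np.degrees(a))
print("tip",back(d,(334.6,188.4),.128)-sh-[.005,0,0])
O=json.load(open(F)); O[-2][1]=np.radians(-51.4); O[-1][1]=np.radians(176.5); O.append([11.5333,a]); O.append([8.1,np.radians(99.5)]); O.sort(); json.dump(O,open(F,"w"))
plan([.4914,.0388],30,0)
E
```

```text
[336.4  196.45] [0.49411656 0.04544551 0.098     ] 0.07255219232964208 176.0914119171755
tip [0.49090407 0.04035143 0.128     ]
fit [-1.638  1.901  0.824] resid deg [-0.4 -0.2 -0.2  0.4  0.4  0.4  0.1  0.1 -1.1  0.4  0. ]
rate at ends [1.22 0.97]
end [0.6385, 0.0617]
[[0.002, 0.0183], [0.002, 0.0073], [0.0027, 0.007], [0.0034, 0.0066], [0.004, 0.0062], [0.0046, 0.0057], [0.0051, 0.0052], [0.0055, 0.0047], [0.0059, 0.0041], [0.0062, 0.0035], [0.0065, 0.0029], [0.0066, 0.0022], [0.0068, 0.0016], [0.0068, 0.001], [0.0068, 0.0003], [0.0068, -0.0003], [0.0067, -0.0009], [0.0065, -0.0015], [0.0063, -0.002], [0.0061, -0.0026], [0.0058, -0.0031], [0.0054, -0.0035], [0.0051, -0.0039], [0.0047, -0.0043], [0.0043, -0.0047], [0.0038, -0.005], [0.0034, -0.0052], [0.0029, -0.0054], [0.0024, -0.0056], [0.002, -0.0057]]
```

Request:
step_arm(
  increments=[
    {"grip": 0.0,"delta_pos": [0.002,0.0183,0],"twist": 0},
    {"grip": 0.0,"delta_pos": [0.002,0.0073,0],"twist": 0},
    {"grip": 0.0,"delta_pos": [0.0027,0.007,0],"twist": 0},
    {"grip": 0.0,"delta_pos": [0.0034,0.0066,0],"twist": 0},
    {"grip": 0.0,"delta_pos": [0.004,0.0062,0],"twist": 0},
    {"grip": 0.0,"delta_pos": [0.0046,0.0057,0],"twist": 0},
    {"grip": 0.0,"delta_pos": [0.0051,0.0052,0],"twist": 0},
    {"grip": 0.0,"delta_pos": [0.0055,0.0047,0],"twist": 0},
    {"grip": 0.0,"delta_pos": [0.0059,0.0041,0],"twist": 0},
    {"grip": 0.0,"delta_pos": [0.0062,0.0035,0],"twist": 0},
  ],
)

```text
clock: 12.42
position: [0.5337, 0.1083, 0.2193]
ee_rot: [0.706, 0.029, 0.707, -0.029]
contact_force: [-0.0, 0.5, -0.2]
width: 0.0256
```

Request:
step_arm(
  increments=[
    {"grip": 0.0,"delta_pos": [0.0065,0.0029,0],"twist": 0},
    {"grip": 0.0,"delta_pos": [0.0066,0.0022,0],"twist": 0},
    {"grip": 0.0,"delta_pos": [0.0068,0.0016,0],"twist": 0},
    {"grip": 0.0,"delta_pos": [0.0068,0.001,0],"twist": 0},
    {"grip": 0.0,"delta_pos": [0.0068,0.0003,0],"twist": 0},
    {"grip": 0.0,"delta_pos": [0.0068,-0.0003,0],"twist": 0},
    {"grip": 0.0,"delta_pos": [0.0067,-0.0009,0],"twist": 0},
    {"grip": 0.0,"delta_pos": [0.0065,-0.0015,0],"twist": 0},
    {"grip": 0.0,"delta_pos": [0.0063,-0.002,0],"twist": 0},
    {"grip": 0.0,"delta_pos": [0.0078,-0.0035,0],"twist": 0},
  ],
)

```text
clock: 13.25
position: [0.601, 0.1077, 0.2193]
ee_rot: [0.706, 0.029, 0.707, -0.029]
contact_force: [0.1, -0.9, -1.6]
width: 0.0254
```

```bash
python3 - <<'E'
from track import *
O,b,s=observe(); print(s["clock"],s["position"])
plan([.6004,.1072],30,0)
cv2.imwrite("pics/t4.png",b["img"][:,:,::-1])
E
```

```text
roof 160 13.25 r 0.0752 ang 64.0 [378.5 229.2]
post 44 13.25 r 0.1232 ang -84.1 [287.  238.9]
13.25 [0.60101691 0.10766238 0.21930866]
fit [-1.636  1.906  0.838] resid deg [-0.3 -0.1 -0.1  0.3  0.4  0.3 -0.  -0.  -1.2  0.8  0.4 -0.3]
rate at ends [1.03 0.8 ]
end [0.5944, -0.0291]
[[0.0062, -0.0033], [0.0052, -0.0036], [0.0049, -0.004], [0.0045, -0.0044], [0.0041, -0.0047], [0.0036, -0.005], [0.0032, -0.0052], [0.0027, -0.0054], [0.0023, -0.0056], [0.0018, -0.0057], [0.0013, -0.0058], [0.0009, -0.0058], [0.0004, -0.0058], [-0.0, -0.0058], [-0.0005, -0.0057], [-0.0009, -0.0056], [-0.0013, -0.0055], [-0.0017, -0.0053], [-0.0021, -0.0051], [-0.0024, -0.0049], [-0.0027, -0.0047], [-0.0031, -0.0044], [-0.0033, -0.0042], [-0.0036, -0.0039], [-0.0038, -0.0036], [-0.004, -0.0033], [-0.0042, -0.003], [-0.0044, -0.0027], [-0.0045, -0.0023], [-0.0046, -0.002]]
```

Request:
step_arm(
  increments=[
    {"grip": 0.0,"delta_pos": [0.0062,-0.0033,0],"twist": 0},
    {"grip": 0.0,"delta_pos": [0.0052,-0.0036,0],"twist": 0},
    {"grip": 0.0,"delta_pos": [0.0049,-0.004,0],"twist": 0},
    {"grip": 0.0,"delta_pos": [0.0045,-0.0044,0],"twist": 0},
    {"grip": 0.0,"delta_pos": [0.0041,-0.0047,0],"twist": 0},
    {"grip": 0.0,"delta_pos": [0.0036,-0.005,0],"twist": 0},
    {"grip": 0.0,"delta_pos": [0.0032,-0.0052,0],"twist": 0},
    {"grip": 0.0,"delta_pos": [0.0027,-0.0054,0],"twist": 0},
    {"grip": 0.0,"delta_pos": [0.0023,-0.0056,0],"twist": 0},
    {"grip": 0.0,"delta_pos": [0.0018,-0.0057,0],"twist": 0},
  ],
)

```text
clock: 14.13
position: [0.6393, 0.0603, 0.2193]
ee_rot: [0.707, 0.029, 0.707, -0.029]
contact_force: [0.2, -0.6, -0.8]
width: 0.0253
```

Request:
step_arm(
  increments=[
    {"grip": 0.0,"delta_pos": [0.0013,-0.0058,0],"twist": 0},
    {"grip": 0.0,"delta_pos": [0.0009,-0.0058,0],"twist": 0},
    {"grip": 0.0,"delta_pos": [0.0004,-0.0058,0],"twist": 0},
    {"grip": 0.0,"delta_pos": [0,-0.0058,0],"twist": 0},
    {"grip": 0.0,"delta_pos": [-0.0005,-0.0057,0],"twist": 0},
    {"grip": 0.0,"delta_pos": [-0.0009,-0.0056,0],"twist": 0},
    {"grip": 0.0,"delta_pos": [-0.0013,-0.0055,0],"twist": 0},
    {"grip": 0.0,"delta_pos": [-0.0017,-0.0053,0],"twist": 0},
    {"grip": 0.0,"delta_pos": [-0.0021,-0.0051,0],"twist": 0},
    {"grip": 0.0,"delta_pos": [-0.0024,-0.0049,0],"twist": 0},
  ],
)

```text
clock: 14.97
position: [0.6325, 0.0051, 0.2193]
ee_rot: [0.706, 0.029, 0.707, -0.029]
contact_force: [-0.7, -0.4, -1.4]
width: 0.0252
```

Request:
step_arm(
  increments=[
    {"grip": 0.0,"delta_pos": [-0.0027,-0.0047,0],"twist": 0},
    {"grip": 0.0,"delta_pos": [-0.0031,-0.0044,0],"twist": 0},
    {"grip": 0.0,"delta_pos": [-0.0033,-0.0042,0],"twist": 0},
    {"grip": 0.0,"delta_pos": [-0.0036,-0.0039,0],"twist": 0},
    {"grip": 0.0,"delta_pos": [-0.0038,-0.0036,0],"twist": 0},
    {"grip": 0.0,"delta_pos": [-0.004,-0.0033,0],"twist": 0},
    {"grip": 0.0,"delta_pos": [-0.0042,-0.003,0],"twist": 0},
    {"grip": 0.0,"delta_pos": [-0.0044,-0.0027,0],"twist": 0},
    {"grip": 0.0,"delta_pos": [-0.0045,-0.0023,0],"twist": 0},
    {"grip": 0.0,"delta_pos": [-0.0046,-0.002,0],"twist": 0},
  ],
)

```text
clock: 15.8
position: [0.5941, -0.0287, 0.2194]
ee_rot: [0.707, 0.029, 0.706, -0.029]
contact_force: [-0.2, -0.3, -1.7]
width: 0.025
```

```bash
python3 - <<'E'
from track import *
O,b,s=observe(); print(s["clock"],s["position"])
cv2.imwrite("pics/t5.png",b["img"][:,:,::-1])
plan([.5944,-.0291],6,0)
E
```

```text
roof 178 15.8 r 0.0758 ang -67.5 [313.1 240.3]
post 45 15.8 r 0.1223 ang 141.4 [365.4 183.2]
15.8 [ 0.59412374 -0.02870692  0.21935409]
fit [-1.635  1.907  0.839] resid deg [-0.2 -0.1 -0.1  0.3  0.4  0.3 -0.1 -0.1 -1.2  0.8  0.4 -0.3 -0.5  0.5]
rate at ends [0.79 0.75]
end [0.5634, -0.0344]
[[-0.0073, -0.0025], [-0.0047, -0.0012], [-0.0048, -0.0009], [-0.0048, -0.0006], [-0.0047, -0.0002], [-0.0047, 0.0001]]
```

Request:
step_arm(
  increments=[
    {"grip": 0.0,"delta_pos": [-0.0073,-0.0025,0],"twist": 0},
    {"grip": 0.0,"delta_pos": [-0.0047,-0.0012,0],"twist": 0},
    {"grip": 0.0,"delta_pos": [-0.0048,-0.0009,0],"twist": 0},
    {"grip": 0.0,"delta_pos": [-0.0048,-0.0006,0],"twist": 0},
    {"grip": 0.0,"delta_pos": [-0.0047,-0.0002,0],"twist": 0},
    {"grip": 0.0,"delta_pos": [-0.0047,0.0001,0],"twist": 0},
    {"grip": 0.0,"delta_pos": [-0.002,0,0.02],"twist": 0},
    {"grip": 0.0,"delta_pos": [0,0,0.03],"twist": 0},
    {"grip": 0.0,"delta_pos": [0,0,0.03],"twist": 0},
    {"grip": 0.0,"delta_pos": [0,0,0.03],"twist": 0},
  ],
)

```text
clock: 16.68
position: [0.561, -0.0336, 0.3305]
ee_rot: [0.706, 0.029, 0.707, -0.029]
contact_force: [1.0, 0.2, -2.0]
width: 0.0253
```

Request:
step_arm(
  increments=[
    {"grip": 0.0,"delta_pos": [0,0,0.02],"twist": 0},
    {"grip": 0.0,"delta_pos": [0,0,0.01],"twist": 0},
    {"grip": 0.0,"delta_pos": [0,0,0],"twist": 0},
    {"grip": 0.0,"delta_pos": [0,0,0],"twist": 0},
    {"grip": 0.0,"delta_pos": [0,0,0],"twist": 0},
    {"grip": 0.0,"delta_pos": [0,0,0],"twist": 0},
    {"grip": 0.0,"delta_pos": [0,0,0],"twist": 0},
    {"grip": 0.0,"delta_pos": [0,0,0],"twist": 0},
  ],
)

```text
clock: 17.35
position: [0.5613, -0.0338, 0.3582]
ee_rot: [0.706, 0.029, 0.707, -0.029]
contact_force: [0.4, 0.4, -0.8]
width: 0.0251
```

```bash
python3 - <<'E'
from h import *
s=manip.get_state(); print(s["position"],s["width"],np.abs(s["qd"]).max(),s["clock"])
cv2.imwrite("pics/end.png",manip.get_image("scene")["img"][:,:,::-1])
E
```

```text
[ 0.56130165 -0.03377381  0.35819119] 0.025063197764308705 0.010673684152336563 17.35
```

View pics/end.png

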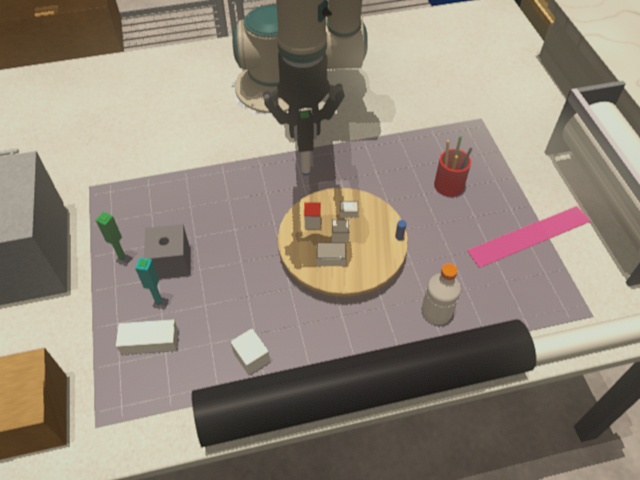

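The end picture shows the wand held upright high above the disc (tip at about (305,170)), and the bystanders where they were.

```bash
python3 -c "
from rig import manip; print(manip.sign_off())"
```

```text
the job is handed in; nothing more can be done
None
```

I handed the job in at about 17.4 s, holding the wand still and upright. By the commanded heights its tip is about 17 cm above the roof.

- **Push:** I lifted the black wand straight out of its stand and pushed the blue post with its nose. The disc then coasted clockwise at about 1.9 rad/s, below the limit of 3.14.
- **Tracking:** The tip stayed about 3 cm above the roof from about 8.2 s to 16.3 s. The fitted disc speed fell from about 1.6 to 0.75 rad/s over that time, above the 0.63 limit. That height comes from the commanded tool height and agrees with the pictures.
- **Accuracy:** The pictures at 8.1, 9.8, 13.25 and 15.8 s put the tip within about 1–4 mm of the roof's middle.
- **Check that disagreed:** At 11.5 s the tip trailed the roof by about 5–6 mm, and by up to about 10 mm during that picture's pause. I refitted the disc's slow-down and kept tracking for another 4.6 s, with spot checks at 13.25 and 15.8 s showing 1–3 mm.
- **Other things:** In the last picture the bystanders look unmoved, and the force readings I saw gave no sign of touching the model.

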